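# Reset the spice grinder, then hold its bayonet lid at the pulse mark

## Task

The overload cut-out of the spice grinder has tripped: while its lid is off, take the cleaning pick out of its socket on the grinder, push the recessed reset button fully in with the pick's pin for a moment, and put the pick back in its socket. Then set the lid down into the grinder with its two lugs in the entry slots, turn it clockwise (seen from above) to the double pulse mark half way to the lock, never so far that it clicks into the lock, and finish while still holding it there against the spring. Leave everything else where it is.

Things in the scene. Friction and masses are not known exactly. Their poses are not given: they have to be found in the camera images.
- grinder: Spice grinder, white with grey trim, fixed by suction feet. Origin on the worktop, on the axis of the round motor tower (116 mm across, 70 mm high), z up. A deck 58 mm high, x -41 to +41 mm, runs from the tower to y = -139 mm; it holds the reset recess at (-18, -105) and the pick socket at (20, -105) mm
- collar (a point): centre of the tower's top face, 70 mm up; axes as the grinder's. Here is the bay for the lid: mouth 83 mm across in a grey flange 4 mm thick, 2 mm lead-in, floor 14 mm below. The flange has two opposite entry slots, 17 mm wide, out to 49 mm from the axis, centred at +0.35 rad (counter-clockwise from above) from the grinder's +x axis and half a turn on
- slot_mark (a point): single raised rib on the tower's rim beside one entry slot, 53 mm from the axis (its twin is opposite): the lid's bar points here when its lugs enter
- pulse_mark (a point): double raised rib on the rim, 53 mm from the axis (its twin is opposite), 0.70 rad clockwise of the slot mark, half way to the lock: the lid's bar points here in the pulse position
- lock_mark (a point): broad raised block on the rim, 1.40 rad clockwise of the slot mark: the bar points here when locked
- reset_recess (a point): centre of the mouth of the reset button's recess, in the deck's top face, 58 mm above the worktop; round, 14 mm across, vertical; the flat button, 12 mm across, lies 6 mm below the mouth
- reset_button (a joint): press of the reset button (m): 0 = out, 0.004 = fully in; sprung: starts to move at 1.4 N, fully in at about 5 N, comes out again when let go
- pick_socket (a point): centre of the mouth of the pick's socket, in the deck's top face, 58 mm above the worktop; vertical round hole, 12 mm across with a 1.5 mm chamfer, open 58 mm deep
- pick_centre (a point): Half-way point of the cleaning pick (35 g, 108 mm, z towards the handle), 12 mm above the deck when parked. From the tip: steel pin 5 mm across to 20 mm, shank 8 mm across to 42 mm, collar 20 mm across to 46 mm (rests on the deck), round black handle 14 mm across to 108 mm (parked, its top is 124 mm above the worktop). Gripped 30 to 40 mm above this point the fingers stay above the tower
- pick_tip (a point): tip of the pick's pin, 54 mm below pick_centre (42 mm below the deck's top face when parked); axes as the pick's
- lid_centre (a point): Centre of the black lid, half-way up (0.15 kg, 65 mm tall; 32.5 mm above the worktop while it stands there). Round skirt 78 mm across with an 85 mm bead at 20 to 36 mm up; on the flat crown, 36 mm up, a straight grip bar along the lid's x axis, 64 mm long, 16 mm wide, 29 mm high. A half turn about z makes no difference
- lid_lug (a point): one of the lid's two opposite lugs, under the ends of the bar: 10 mm wide, 5 mm high, out to 46 mm from the axis, undersides 3 mm above the lid's. With the lugs over the slots the lid drops until its underside rests on the bay floor (lid_centre 18.5 mm above collar); turned clockwise, the lugs run under the flange
- pulse_ring (a joint): spring-loaded switch ring in the bay (rad, grows clockwise from above; 0 = rest). The lid turns about 0.09 rad from the slots before its lugs take the ring along. Pulse mark at 0.61 (pulses from 0.40 to 0.82); from about 0.9 the lugs press past the sprung lock pawls, locked beyond 1.1. About 0.1 N m at the pulse mark; it drives the lid back when let go
- spice_jar_a: bystander, to be left alone: glass spice jar with a green screw cap, 46 mm across, 106 mm tall; origin under its centre
- spice_jar_b: bystander, to be left alone: second glass spice jar with a green screw cap, 46 mm across, 106 mm tall; origin under its centre
- mug: bystander, to be left alone: white spotted mug with a handle, 93 mm tall; origin under its centre
- salt_shaker: bystander, to be left alone: white and blue salt shaker, 51 mm across, 130 mm tall; origin under its centre
- garlic: bystander, to be left alone: garlic bulb, 52 mm across; origin under its centre
- teaspoon: bystander, to be left alone: teaspoon lying on the worktop, 133 mm long, 10 mm thick; origin under its centre
- lemon: bystander, to be left alone: lemon, 83 mm long; origin under its centre
Things that resemble listed ones, but are neither listed nor needed, are in the scene too. Of the things like the part that bears lid_centre, leave any that is blue; of the rest the larger one is meant.

How it is judged:
On the way, in this order (a step that is already met when the one before it is completed fails the run):
1. the reset button is pushed in with the pick (value of joint reset_button above 0.0028 m and contact force between pick and reset_button above 1 N), for 0.1 s.
2. the pick is back in its socket, let go (horizontal distance between pick_tip and pick_socket below 0.008 m and z of pick_tip in the frame of pick_socket below -0.035 m and angle between pick_tip's own z axis and vertical below 0.12 rad and contact force between the fingers and pick below 0.2 N), for 0.2 s.
3. the lid sits in the bay (horizontal distance between lid_centre and collar below 0.005 m and z of lid_centre in the frame of collar between 0.01 and 0.0225 m and angle between lid_centre's own z axis and vertical below 0.12 rad), for 0.1 s.
At the end, for the whole second after the job is handed in: The lid sits down in the bay (within 5 mm of the axis, 4 mm of its seat, upright), the ring is turned to between 0.40 and 0.82 rad (the pulse mark is 0.61), the fingers still hold the lid there, and the pick stands in its socket (all of step 3 and horizontal distance between pick_tip and pick_socket below 0.008 m and z of pick_tip in the frame of pick_socket below -0.035 m and angle between pick_tip's own z axis and vertical below 0.12 rad and value of joint pulse_ring between 0.4 and 0.82 rad and contact force between the fingers and lid above 1 N); the arm keeps its last pose, push and grip.
It fails at once if the lid is turned on to the lock click (value of joint pulse_ring above 1.08 rad).
It fails at once if another thing is knocked over or pushed away (distance of any of spice_jar_a, spice_jar_b, mug, salt_shaker, garlic, teaspoon, lemon from where it was at the start of the episode above 0.03 m or angle between any of spice_jar_a, spice_jar_b, mug, salt_shaker's own z axis and vertical above 0.5 rad).
It also fails if it takes over 61 s, if anything falls off the work surface, if the arm or the gripper's body presses on something with over 40 N, if the wrist force passes 120 N, or if a joint passes its speed limit or range.

## Robot

A 7-joint arm with a two-finger parallel gripper is mounted at the origin on a cart in front of the work surface, level with it; the furniture and walls round the work are solid. World frame = base frame: x ahead of the robot, y to its left, z up, the work surface at z = 0. Lengths are in m, angles in rad, forces in N, time in s.
With the tool pointing down it reaches from about 0.425 to 0.925 m from the base axis. Payload 6.8 kg.
Tool frame: the origin (TCP) lies at the very end of the fingers, on their centre line; the grasp point (between the pads) lies 19 mm behind it (r.grip_point_offset is the distance from the TCP to the grasp point, in m); z points along the fingers, y is the line along which they close (so a half turn about z gives the same grasp; the last joint's range is limited). The gripper opens to 85 mm and grips with 20 to 120 N. Pads are 22 mm wide; open, the fingers measure 114 mm over their backs; the gripper's body (76 mm by 85 mm) begins 54 mm behind the grasp point. The pads swing forward as they close: fully open they stand 13 mm farther back than shut.
Start: joints at [-1.282, 0.477, 0.022, 1.555, -0.011, 1.109, -0.083], TCP at [0.261, 0.623, 0.231] pointing down, gripper open.
Joint ranges: [-2.96, 2.96], [-0.34, 2.1], [-1.41, 1.46], [0.24, 2.44], [-1.37, 4.51], [0.17, 1.92], [-2.96, 2.96]. Speed limits (rad/s): [2.39, 2.39, 3.14, 3.14, 3.14, 3.14, 3.14].

## Interface

Orientations are given as a rotation vector (axis times angle).
In Python, from bench import status, eyes, r gives the robot as it stands.
- The arm moves only by the shell command python3 -m crank 'ROWS' [OPENING] [FORCE]. ROWS is JSON, a list of rows, each a list of 6 numbers: the shift along the tool's x, y, z normalised to -1 to 1, where 1 is 0.02 m, then the turn, a rotation vector about the tool's x, y, z normalised to -1 to 1, where 1 is 45 degrees. A call has 1 to 12 rows; each row shifts and turns the commanded pose from where the row before left it, along the tool's axes as they then stand; what a row does not reach is not made up. A row lasts 1/10 s, in which the tool goes at most 50 mm and 8.59 degrees, less where a joint would pass 70% of its speed; a pose out of reach is approached as far as the arm can. A call with a number of a shift or a turn outside -1 to 1 is refused whole. A call with a gripper value outside its range is refused whole. OPENING is the opening, from 0 (shut) to 1 (fully open), set as the call begins (- or left out, the last holds). The fingers move at their own pace and stop on an object; FORCE is the grip in N (left out, the last holds). Time passes only in rows, so rows that do not move let the fingers close. It gives the time, the measured TCP pose, the force, the opening and the grip force at its end, in the units of the state.
- status.get_obs(): the state, without advancing time (a new reading comes with each control period).
- eyes.grab_frame(name): name is "scene" or "top" or "wrist"; returns a dict with "image" (400x640x3 uint8, red, green, blue), "depth" (400x640 float32, m along the optical axis (not along the pixel's ray), 0 where there is no reading), "fovy" (degrees; the focal length in pixels is half the picture's height over the tangent of half this angle, whatever the lens; pixels are square), "cx", "cy" (the principal point, pixels), "world_to_cam" (4x4, takes a point from world to camera coordinates). Camera axes: x right, y up, looking along -z (the intrinsics and any distortion apply to the point x, -y, -z); pixel columns grow to the right and rows downward; lengths in m; the calibration is good to about 2 mm. A picture is of the moment at which its call begins.
- r.hand_in(): hands the job in; it is judged then, once.
The state is a dict: "clock": time; "joints": joint angles; "qvel": joint speeds; "tau": joint torques, N m; "tcp_pos": TCP position; "orientation": TCP orientation; "contact_force": force on the tool from outside, world axes, zero at the start; "moment": the same for the moment, N m; "grip_width": finger opening in m; "gripper_force": force on a finger pad.
Only numpy, scipy, OpenCV 4.12 (cv2) and the standard library are available. Lean on these libraries where they do the work, as an engineer would, in place of code of your own. Each camera call takes 0.05 s, during which the arm holds its last target. There are 200 camera calls.

## Working session

There is one attempt and no reset: what is moved stays moved. The work goes in short steps, Python scripts to look and compute and a shell command to move; the robot and the scene stay as the last step left them, time stands still between calls to the robot, and variables do not carry over. Pictures are saved under pics/ and viewed, at most 11 in all, crops included, and the job is handed in when it is done.

```bash
ls; mkdir -p pics; cat > h.py <<'E'
import numpy as np, cv2
from bench import status, eyes, r
from scipy.spatial.transform import Rotation as R
def grab(n):
    f=eyes.grab_frame(n); np.savez('%s.npz'%n,**{k:np.array(v) for k,v in f.items()}); return f
def load(n): return dict(np.load('%s.npz'%n))
def world(f,u=None,v=None):
    d=f['depth']; H,W=d.shape; F=H/2/np.tan(np.radians(float(f['fovy']))/2)
    V,U=np.mgrid[0:H,0:W]
    P=np.stack([(U-f['cx'])/F*d,-(V-f['cy'])/F*d,-d,np.ones_like(d)],-1)
    Wd=P@np.linalg.inv(f['world_to_cam']).T
    return Wd[...,:3]
E
python3 - <<'E'
from h import *
for n in('top','scene'):
    f=grab(n); cv2.imwrite('pics/%s0.png'%n,f['image'][...,::-1]); print(n,f.keys(),f['fovy'],f['cx'],f['cy'],np.round(np.linalg.inv(f['world_to_cam']),3).tolist())
o=status.get_obs();print(o)
E
```

```text
pics
top dict_keys(['image', 'depth', 'fovy', 'cx', 'cy', 'world_to_cam']) 53.65195961499982 317.9655690013169 203.3510440506937 [[-0.003, 0.998, -0.059, 0.449], [-1.0, -0.005, -0.022, -0.213], [-0.022, 0.059, 0.998, 1.091], [0.0, 0.0, 0.0, 1.0]]
scene dict_keys(['image', 'depth', 'fovy', 'cx', 'cy', 'world_to_cam']) 53.131515431020084 321.16195299423805 204.13876184590438 [[0.483, 0.348, -0.803, -0.477], [-0.875, 0.21, -0.436, -0.735], [0.017, 0.914, 0.406, 0.588], [0.0, 0.0, 0.0, 1.0]]
{'clock': 0.1, 'joints': array([-1.28211894,  0.47773627,  0.02231462,  1.55630966, -0.01153077,
        1.10928282, -0.0831166 ]), 'qvel': array([ 8.28550472e-04, -3.26647495e-03, -1.22966916e-03, -1.81543589e-03,
        5.00212538e-04, -6.09473620e-05, -3.87766586e-04]), 'tau': array([ 4.74953777e-03, -5.97757781e+01,  1.61435578e+00, -2.81956422e+01,
        1.29259468e-02,  4.95682005e-03,  3.63225610e-06]), 'tcp_pos': array([0.26063926, 0.62209717, 0.23042787]), 'orientation': array([-6.19105129e-01, -3.07973831e+00,  2.49882335e-03]), 'contact_force': array([-0.17752895, -0.96858368, -0.10548783]), 'moment': array([ 0.02495155, -0.0003884 ,  0.04209002]), 'gripper_force': 0.0, 'grip_width': 0.08550331021666949}
```

View pics/top0.png

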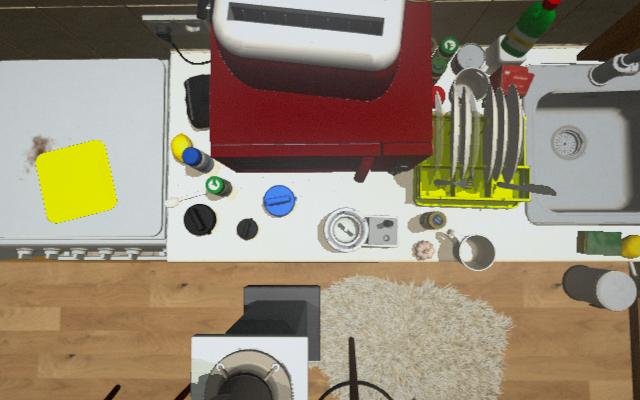

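View pics/scene0.png

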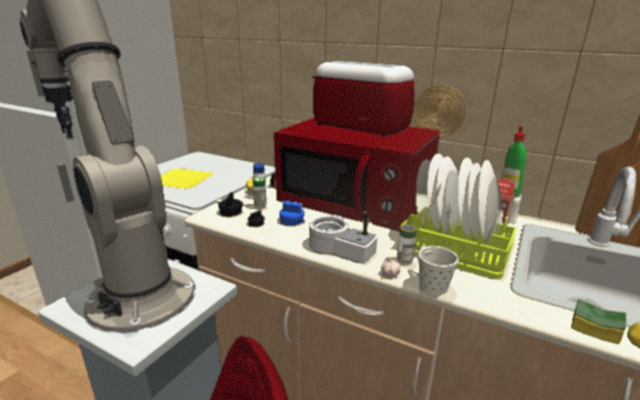

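The top view shows the larger black lid at (200,220), the small black one at (247,229), the blue one at (280,200), the grinder tower at (347,230) and its deck at (382,231), with the jar and garlic close by at (432,220) and (423,250). I'll get positions from the depth image.

```bash
python3 - <<'E'
from h import *
f=load('top');W=world(f)
def show(name,u0,u1,v0,v1,zl,zh):
    p=W[v0:v1,u0:u1].reshape(-1,3);m=(p[:,2]>zl)&(p[:,2]<zh);p=p[m]
    print(name,len(p),'min',p.min(0).round(3),'max',p.max(0).round(3),'mid',((p.min(0)+p.max(0))/2).round(4),'mean',p.mean(0).round(4), cv2.fitEllipse(p[:,:2].astype(np.float32)*1000) if 0 else '')
show('table',300,320,205,250,-.05,.05)
show('lid crown',175,225,195,245,.025,.045)
show('lid bar',175,225,195,245,.055,.075)
show('towertop',315,372,200,260,.066,.08)
show('deck',366,405,205,255,.05,.062)
show('pick',366,420,190,255,.075,.15)
c=np.array([(p) for p in W[195:245,175:225].reshape(-1,3) if .055<p[2]<.075])
q=c[:,:2]-c[:,:2].mean(0);u,s,vt=np.linalg.svd(q);print('bar dir',vt[0],np.ptp(q@vt[0]),np.ptp(q@vt[1]))
im=f['image'][...,::-1]
a=cv2.resize(im[195:260,310:410],None,fx=7,fy=7,interpolation=cv2.INTER_CUBIC)
cv2.imwrite('pics/gr.png',a)
E
```

```text
table 897 min [ 0.389 -0.192 -0.007] max [ 0.51  -0.139  0.006] mid [ 0.4493 -0.1656 -0.0006] mean [ 0.4493 -0.1656 -0.0005] 
lid crown 614 min [0.431 0.064 0.026] max [0.536 0.176 0.045] mid [0.4837 0.1197 0.0354] mean [0.4715 0.1282 0.0351] 
lid bar 164 min [0.442 0.071 0.056] max [0.534 0.153 0.069] mid [0.4883 0.1121 0.0624] mean [0.4722 0.13   0.0632] 
towertop 646 min [ 0.387 -0.317  0.066] max [ 0.498 -0.206  0.075] mid [ 0.4425 -0.2614  0.0703] mean [ 0.4425 -0.2612  0.0694] 
deck 890 min [ 0.399 -0.4    0.05 ] max [ 0.48  -0.315  0.062] mid [ 0.4395 -0.3574  0.0559] mean [ 0.4377 -0.3577  0.0563] 
pick 41 min [ 0.451 -0.373  0.08 ] max [ 0.463 -0.36   0.126] mid [ 0.4572 -0.3664  0.103 ] mean [ 0.4574 -0.3649  0.1131] 
bar dir [-0.95274862 -0.30375988] 0.07358380445499171 0.09066274899768494
```

View pics/gr.png

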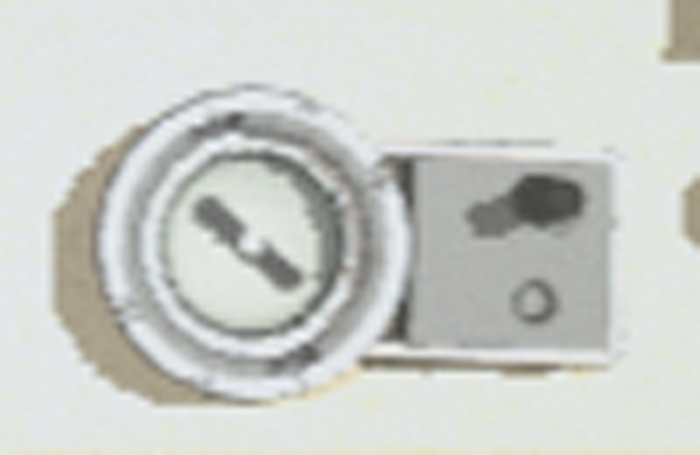

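The enlarged crop shows the tower centre at about (255,242), the slots at (230,122) and (300,357), the pick's black handle at (550,200) and the recess at (533,300). The grinder's axes are therefore close to the world axes. I'll refine these and check the clearances.

```bash
python3 - <<'E'
from h import *
f=load('top');W=world(f)
def pts(u0,u1,v0,v1,zl,zh):
    p=W[v0:v1,u0:u1].reshape(-1,3);return p[(p[:,2]>zl)&(p[:,2]<zh)]
d=pts(370,405,205,255,.05,.062); print('deck rect',cv2.minAreaRect(d[:,:2].astype(np.float32)))
l=pts(182,218,202,238,.057,.072); print('bar',l.mean(0),cv2.minAreaRect(l[:,:2].astype(np.float32)))
l=pts(182,218,202,238,.025,.045); h=cv2.convexHull(l[:,:2].astype(np.float32)); print('crown',cv2.minEnclosingCircle(h), cv2.fitEllipse(h))
t=pts(315,372,200,260,.066,.08); h=cv2.convexHull(t[:,:2].astype(np.float32));print('tower',cv2.minEnclosingCircle(h))
# pixel to plane
w=np.linalg.inv(f['world_to_cam']);F=200/np.tan(np.radians(float(f['fovy']))/2)
def pl(u,v,z):
    dr=w[:3,:3]@np.array([(u-f['cx'])/F,-(v-f['cy'])/F,-1]);o=w[:3,3];return (o+dr*(z-o[2])/dr[2]).round(4)
print('recess',pl(310+533/7,195+300/7,.058),'slots',pl(310+230/7,195+122/7,.07),pl(310+300/7,195+357/7,.07))
for n,b in dict(jarR=(418,450,208,232,.09,.12),mug=(445,500,225,275,.08,.1),garlic=(410,436,240,262,.02,.07),jarL=(203,235,173,198,.09,.12),salt=(180,215,145,175,.11,.14),micro=(215,430,100,175,.15,.4),small=(235,260,215,242,.02,.1),blue=(262,300,182,220,.03,.1)).items():
    p=pts(*b); print(n,p.min(0).round(3),p.max(0).round(3))
a=cv2.resize(f['image'][195:245,175:225,::-1],None,fx=10,fy=10,interpolation=cv2.INTER_CUBIC)
cv2.imwrite('pics/lid.png',np.clip(a.astype(float)*2.5,0,255))
E
```

```text
deck rect ((0.43931788206100464, -0.3622783124446869), (0.07426076382398605, 0.0809377133846283), 89.64525604248047)
bar [0.47122612 0.13134873 0.06349265] ((0.47098684310913086, 0.13198183476924896), (0.06333694607019424, 0.01692059077322483), 29.88324546813965)
crown ((0.47117576003074646, 0.13314476609230042), 0.04374655708670616) ((0.47128763794898987, 0.13263778388500214), (0.08361217379570007, 0.08620990067720413), 178.51995849609375)
tower ((0.44237563014030457, -0.26111817359924316), 0.05694745108485222)
recess [ 0.4203 -0.3671  0.058 ] slots [ 0.4863 -0.2549  0.07  ] [ 0.4001 -0.2799  0.07  ]
jarR [ 0.446 -0.507  0.09 ] [ 0.488 -0.463  0.11 ]
mug [ 0.341 -0.632  0.08 ] [ 0.433 -0.534  0.097]
garlic [ 0.363 -0.495  0.02 ] [ 0.411 -0.448  0.052]
jarL [0.535 0.05  0.09 ] [0.579 0.094 0.11 ]
salt [0.605 0.103 0.11 ] [0.649 0.149 0.136]
micro [ 0.567 -0.434  0.15 ] [0.721 0.035 0.307]
small [ 0.417 -0.022  0.02 ] [0.471 0.033 0.048]
blue [ 0.479 -0.126  0.03 ] [ 0.563 -0.042  0.068][ WARN:0@0.376] global loadsave.cpp:1063 imwrite_ Unsupported depth image for selected encoder is fallbacked to CV_8U.
```

View pics/lid.png

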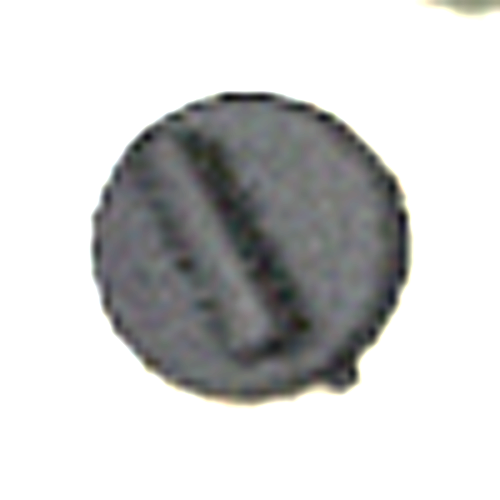

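The lid centre is at (0.471,0.132), with the bar at about 30° from world x. The grinder tower is at (0.442,-0.261), with a yaw of about -0.05 that still needs refining from the wrist. Next is a small helper that works out rows for a straight move.

```bash
cat > go.py <<'E'
import sys
from h import *
# python3 go.py x y z a [step] [startx y z a] : a = angle of tool y in world, tool down
v=[float(s) for s in sys.argv[1:]]
o=status.get_obs(); p=o['tcp_pos']; M=R.from_rotvec(o['orientation'])
step=v[4] if len(v)>4 else .02
def rot(a): return R.from_matrix(np.array([[-np.sin(a),np.cos(a),0],[np.cos(a),np.sin(a),0],[0,0,-1]]).T@np.eye(3)) if 0 else R.from_matrix(np.column_stack([[-np.sin(a),np.cos(a),0],[np.cos(a),np.sin(a),0],[0,0,-1]]))
T=np.array(v[:3]); G=rot(v[3]); w=(M.inv()*G).as_rotvec()
n=int(max(np.ceil(np.abs(T-p).max()/step),np.ceil(np.linalg.norm(w)/.148),1))
print('now',p.round(4),'a',round(float(np.arctan2(*M.as_matrix()[[1,0],1])),3),'rows',n)
k=0.;c=p.copy();O=M;rows=[]
for i in range(n):
    s=O.inv().apply(p+(T-p)*(i+1)/n-c)/.02
    q=(O.inv()*(M*R.from_rotvec(w*(i+1)/n))).as_rotvec()/(np.pi/4)
    s=s.round(2);q=q.round(3);c=c+O.apply(s*.02);O=O*R.from_rotvec(q*np.pi/4)
    rows.append([float(x)+0 for x in (*s,*q)])
for i in range(0,n,12): print(str(rows[i:i+12]).replace(' ',''))
E
python3 go.py 0.46 0.15 0.25 0.0
```

```text
now [0.2606 0.6221 0.2304] a 1.174 rows 24
[[-0.76,-0.75,-0.04,0.0,0.0,0.062],[-0.8,-0.71,-0.04,0.0,0.0,0.063],[-0.83,-0.66,-0.04,0.0,0.0,0.062],[-0.87,-0.63,-0.04,0.0,0.0,0.062],[-0.89,-0.58,-0.04,0.0,0.0,0.062],[-0.92,-0.54,-0.04,0.0,0.0,0.063],[-0.95,-0.5,-0.04,0.0,0.0,0.062],[-0.97,-0.45,-0.04,0.0,0.001,0.062],[-0.99,-0.39,-0.04,-0.001,0.0,0.063],[-1.01,-0.35,-0.04,0.0,0.0,0.062],[-1.02,-0.3,-0.04,0.0,0.0,0.062],[-1.04,-0.25,-0.04,0.0,0.0,0.062]]
[[-1.05,-0.2,-0.04,0.0,0.0,0.063],[-1.06,-0.15,-0.04,0.0,0.0,0.062],[-1.06,-0.1,-0.04,0.0,0.0,0.062],[-1.07,-0.04,-0.04,0.0,0.0,0.063],[-1.07,0.01,-0.04,0.0,0.0,0.062],[-1.06,0.06,-0.04,0.0,0.0,0.062],[-1.06,0.11,-0.04,0.0,0.0,0.062],[-1.06,0.17,-0.04,0.0,0.0,0.063],[-1.04,0.21,-0.04,-0.001,0.0,0.062],[-1.04,0.27,-0.04,0.0,0.0,0.062],[-1.02,0.32,-0.04,0.0,0.0,0.063],[-1.0,0.36,-0.04,0.0,0.0,0.062]]
```

```bash
python3 -m crank '[[-0.76,-0.75,-0.04,0,0,0],[-0.76,-0.75,-0.04,0,0,0],[-0.76,-0.75,-0.04,0,0,0],[-0.76,-0.75,-0.04,0,0,0],[-0.76,-0.75,-0.04,0,0,0],[-0.76,-0.75,-0.04,0,0,0],[-0.76,-0.75,-0.04,0,0,0],[-0.76,-0.75,-0.04,0,0,0],[-0.76,-0.75,-0.04,0,0,0],[-0.76,-0.75,-0.04,0,0,0],[-0.76,-0.75,-0.04,0,0,0],[-0.76,-0.75,-0.04,0,0,0]]' 
python3 -m crank '[[-0.76,-0.75,-0.04,0,0,0],[-0.76,-0.75,-0.04,0,0,0],[-0.76,-0.75,-0.04,0,0,0],[-0.76,-0.75,-0.04,0,0,0],[-0.76,-0.75,-0.04,0,0,0],[-0.76,-0.75,-0.04,0,0,0],[-0.76,-0.75,-0.04,0,0,0],[-0.76,-0.75,-0.04,0,0,0],[-0.76,-0.75,-0.04,0,0,0],[-0.76,-0.75,-0.04,0,0,0],[-0.76,-0.75,-0.04,0,0,0],[-0.76,-0.75,-0.04,0,0,0]]'
python3 go.py 0.43 -0.30 0.25 0.0 0.019; python3 -c "
from h import *
f=grab('wrist');cv2.imwrite('pics/w1.png',f['image'][...,::-1]);print(np.linalg.inv(f['world_to_cam']).round(3).tolist(),f['fovy'])"
```

```text
clock: 1.3
tcp_pos: [0.3599, 0.3846, 0.2409]
orientation: [-0.619, -3.08, 0.0]
contact_force: [0.9, -0.6, 0.2]
grip_width: 0.0853
gripper_force: 0.0
clock: 2.5
tcp_pos: [0.4582, 0.1482, 0.2505]
orientation: [-0.619, -3.08, -0.0]
contact_force: [0.2, -0.1, -0.6]
grip_width: 0.0856
gripper_force: 0.0
now [0.4582 0.1482 0.2505] a 1.174 rows 24
[[-0.31,-0.88,0.0,0.0,0.0,0.062],[-0.35,-0.87,0.0,0.0,0.0,0.063],[-0.39,-0.85,0.0,0.0,0.0,0.062],[-0.43,-0.83,0.0,0.0,0.0,0.062],[-0.47,-0.81,0.0,0.0,0.0,0.062],[-0.51,-0.78,0.01,0.0,0.0,0.063],[-0.55,-0.76,0.0,0.0,0.0,0.062],[-0.59,-0.73,0.0,0.0,0.0,0.062],[-0.62,-0.7,0.0,0.0,0.0,0.062],[-0.65,-0.67,0.0,0.0,0.0,0.063],[-0.69,-0.63,0.0,0.0,0.0,0.062],[-0.72,-0.6,0.0,0.0,0.0,0.062]]
[[-0.74,-0.57,0.0,0.0,0.0,0.063],[-0.77,-0.53,0.0,0.0,0.0,0.062],[-0.8,-0.49,0.0,0.0,0.0,0.062],[-0.82,-0.45,0.0,0.0,0.0,0.062],[-0.84,-0.41,0.01,0.0,0.0,0.063],[-0.86,-0.37,0.0,0.0,0.0,0.062],[-0.88,-0.33,0.0,0.0,0.0,0.062],[-0.89,-0.28,0.0,0.0,0.0,0.063],[-0.9,-0.24,0.0,0.0,0.0,0.062],[-0.92,-0.19,0.0,0.0,0.0,0.062],[-0.92,-0.15,0.0,0.0,0.0,0.062],[-0.93,-0.11,0.0,0.0,0.0,0.063]]
[[0.387, -0.883, -0.264, 0.39], [0.922, 0.371, 0.111, 0.176], [-0.0, -0.286, 0.958, 0.394], [0.0, 0.0, 0.0, 1.0]] 70.22388769658683
```

View pics/w1.png

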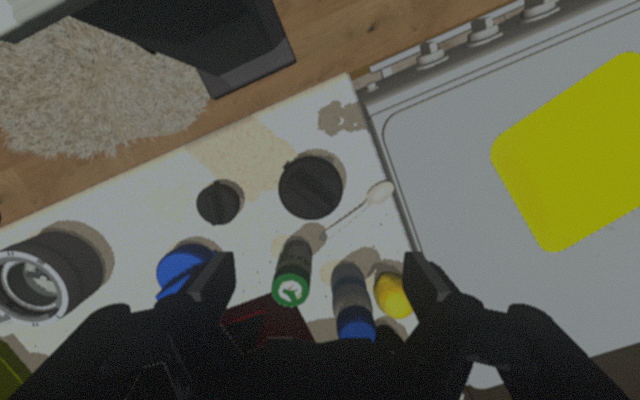

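The wrist view shows the large lid at (311,187), the small one at (218,203), the blue one at (185,272) and the grinder at (35,285). I'll measure the lid here, then move over the deck.

```bash
python3 - <<'E'
from h import *
f=load('wrist');W=world(f)
p=W[150:225,270:352].reshape(-1,3)
for zl,zh in((.025,.045),(.056,.075)):
    l=p[(p[:,2]>zl)&(p[:,2]<zh)]; h=cv2.convexHull(l[:,:2].astype(np.float32)); print(len(l),l.mean(0),cv2.minEnclosingCircle(h),cv2.minAreaRect(h))
E
python3 go.py 0.44 -0.355 0.25 0.0 0.02
```

```text
2454 [0.46328406 0.1333976  0.03652432] ((0.4673442244529724, 0.13116511702537537), 0.04271111264824867) ((0.4671170115470886, 0.1313416212797165), (0.08410857617855072, 0.08454561978578568), 49.04188919067383)
720 [0.46565626 0.13172679 0.06489636] ((0.46696993708610535, 0.131789892911911), 0.03221597522497177) ((0.4672330319881439, 0.13139338791370392), (0.0640888512134552, 0.01684386283159256), 28.63947105407715)
now [0.4596 0.1444 0.2507] a 1.169 rows 25
[[-0.35,-0.93,0.0,0.0,0.0,0.06],[-0.4,-0.92,0.01,0.0,0.0,0.059],[-0.44,-0.9,0.0,0.0,0.0,0.06],[-0.48,-0.87,0.0,0.0,0.0,0.059],[-0.53,-0.86,0.0,0.0,0.0,0.06],[-0.56,-0.82,0.01,0.0,0.0,0.059],[-0.6,-0.8,0.0,0.0,0.001,0.06],[-0.63,-0.78,0.0,0.0,0.0,0.059],[-0.67,-0.74,0.0,0.0,0.0,0.06],[-0.71,-0.7,0.01,0.0,0.0,0.06],[-0.74,-0.68,0.0,0.0,0.0,0.059],[-0.76,-0.64,0.0,0.0,0.0,0.06]]
[[-0.8,-0.6,0.0,0.0,0.0,0.059],[-0.83,-0.57,0.0,0.0,0.0,0.06],[-0.85,-0.52,0.01,0.0,0.0,0.059],[-0.87,-0.49,0.0,0.0,0.0,0.06],[-0.89,-0.44,0.0,0.0,0.0,0.059],[-0.92,-0.4,0.0,0.0,0.0,0.06],[-0.93,-0.36,0.01,0.0,0.001,0.06],[-0.95,-0.32,0.0,0.0,0.0,0.059],[-0.96,-0.26,0.0,0.0,0.0,0.06],[-0.98,-0.23,0.0,0.0,0.0,0.059],[-0.98,-0.18,0.0,0.0,0.0,0.06],[-0.99,-0.13,0.0,0.0,0.0,0.059]]
[[-1.0,-0.09,0.0,0.0,0.0,0.06]]
```

```bash
python3 -m crank '[[-0.35,-0.93,0,0,0,0.06],[-0.4,-0.92,0,0,0,0.06],[-0.44,-0.9,0,0,0,0.06],[-0.48,-0.87,0,0,0,0.06],[-0.53,-0.86,0,0,0,0.06],[-0.56,-0.82,0,0,0,0.06],[-0.6,-0.8,0,0,0,0.06],[-0.63,-0.78,0,0,0,0.06],[-0.67,-0.74,0,0,0,0.06],[-0.71,-0.7,0,0,0,0.06],[-0.74,-0.68,0,0,0,0.06],[-0.76,-0.64,0,0,0,0.06]]'
python3 -m crank '[[-0.8,-0.6,0,0,0,0.06],[-0.83,-0.57,0,0,0,0.06],[-0.85,-0.52,0,0,0,0.06],[-0.87,-0.49,0,0,0,0.06],[-0.89,-0.44,0,0,0,0.06],[-0.92,-0.4,0,0,0,0.06],[-0.93,-0.36,0,0,0,0.06],[-0.95,-0.32,0,0,0,0.06],[-0.96,-0.26,0,0,0,0.06],[-0.98,-0.23,0,0,0,0.06],[-0.98,-0.18,0,0,0,0.06],[-0.99,-0.13,0,0,0,0.06]]'
python3 -m crank '[[-1,-0.09,0,0,0,0.05],[0,0,0,0,0,0],[0,0,0,0,0,0]]'
python3 - <<'E'
from h import *
f=grab('wrist');W=world(f);cv2.imwrite('pics/w2.png',cv2.resize(f['image'][...,::-1],None,fx=1.25,fy=1.25,interpolation=cv2.INTER_CUBIC))
o=status.get_obs();print(o['tcp_pos'],o['orientation'],np.linalg.inv(f['world_to_cam']).round(3).tolist())
E
```

```text
clock: 3.75
tcp_pos: [0.4493, -0.0918, 0.2505]
orientation: [1.459, 2.782, -0.0]
contact_force: [0.8, 0.2, 0.0]
grip_width: 0.0855
gripper_force: 0.0
clock: 4.95
tcp_pos: [0.4394, -0.3315, 0.2504]
orientation: [2.177, 2.265, -0.0]
contact_force: [0.2, -0.5, -0.4]
grip_width: 0.0858
gripper_force: 0.0
clock: 5.25
tcp_pos: [0.4384, -0.3503, 0.2502]
orientation: [-2.218, -2.224, 0.001]
contact_force: [-0.2, 0.8, -0.3]
grip_width: 0.0853
gripper_force: 0.0
[ 0.43867974 -0.34949125  0.25015027] [-2.21646163e+00 -2.22519379e+00 -1.23759146e-04] [[1.0, -0.002, 0.001, 0.437], [0.002, 0.958, 0.286, -0.278], [-0.001, -0.286, 0.958, 0.394], [0.0, 0.0, 0.0, 1.0]]
```

View pics/w2.png

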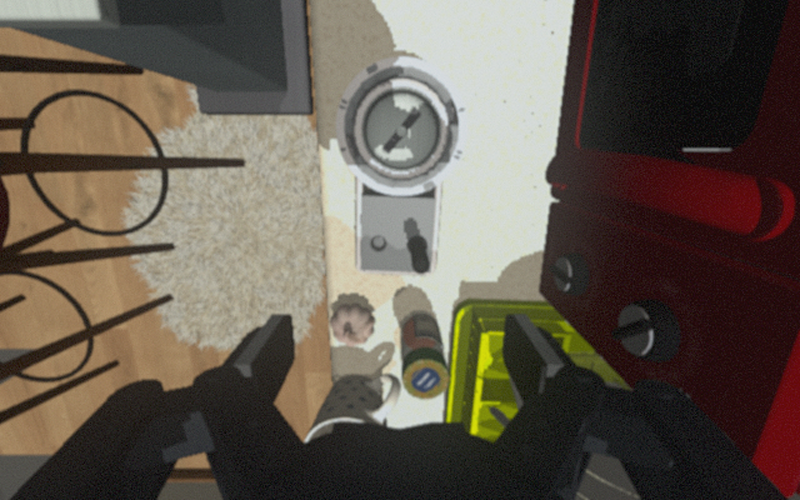

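The wrist view shows the tower at (400,125), the recess at (378,242) and the pick top at (419,250). I'll do the precise measurement and an enlarged crop.

```bash
python3 - <<'E'
from h import *
f=load('wrist');W=world(f)
def pts(u0,u1,v0,v1,zl,zh):
    p=W[v0:v1,u0:u1].reshape(-1,3);return p[(p[:,2]>zl)&(p[:,2]<zh)]
t=pts(262,375,35,160,.065,.08);h=cv2.convexHull(t[:,:2].astype(np.float32));print('tower',cv2.minEnclosingCircle(h),np.median(t[:,2]))
d=pts(275,360,150,222,.05,.0615);print('deck',cv2.minAreaRect(cv2.convexHull(d[:,:2].astype(np.float32))),np.median(d[:,2]))
for lo,hi in((.07,.09),(.09,.105),(.105,.12),(.118,.13)):
    k=pts(315,350,165,225,lo,hi);print('pick',len(k),k.min(0).round(4),k.max(0).round(4),k.mean(0).round(4))
q=pts(275,330,150,222,.04,.0555);print('recess?',len(q))
a=cv2.resize(f['image'][40:225,262:377,::-1],None,fx=4.5,fy=3.2*1,interpolation=cv2.INTER_CUBIC) if 0 else cv2.resize(f['image'][40:225,257:382,::-1],None,fx=3.2,fy=3.2,interpolation=cv2.INTER_CUBIC)
cv2.imwrite('pics/w2c.png',a)
E
```

```text
tower ((0.4392078220844269, -0.26270392537117004), 0.056797176599502563) 0.07089176472859715
deck ((0.43501439690589905, -0.3569745719432831), (0.08898211270570755, 0.08210015296936035), 87.7328109741211) 0.0586907256477035
pick 56 [ 0.4475 -0.3694  0.0709] [ 0.4617 -0.3612  0.0896] [ 0.4532 -0.3634  0.0807]
pick 45 [ 0.4478 -0.3668  0.09  ] [ 0.4614 -0.3612  0.1049] [ 0.4538 -0.3629  0.0976]
pick 63 [ 0.4474 -0.3689  0.1051] [ 0.4618 -0.361   0.1199] [ 0.4537 -0.3635  0.1127]
pick 158 [ 0.4474 -0.3746  0.1184] [ 0.4615 -0.3612  0.1264] [ 0.4543 -0.3673  0.124 ]
recess? 484
```

View pics/w2c.png

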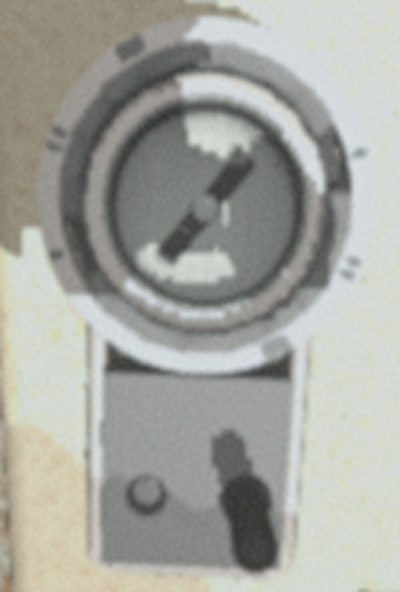

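The crop shows the single ribs at (360,153) and (55,253), the double ribs at (350,267) and (57,138), the recess at (147,495) and the pick top at (257,550). That gives a yaw of about -0.045, the pick axis at (0.4545,-0.368) and the recess at (0.4165,-0.3665), and the sizes agree. Now a check of the clearance near the dish rack.

```bash
python3 - <<'E'
from h import *
W=world(load('top')).reshape(-1,3)
m=(W[:,0]>.36)&(W[:,0]<.62)&(W[:,1]>-.56)&(W[:,1]<-.33)&(W[:,2]>.02)&(W[:,2]<.5);p=W[m]
for y in np.arange(-.56,-.33,.03):
    print(round(y,2),[ (round(float(p[s][:,2].max()),2) if (s:=(p[:,1]>=y)&(p[:,1]<y+.03)&(p[:,0]>=x)&(p[:,0]<x+.03)).any() else 0) for x in np.arange(.36,.62,.03)])
E
python3 go.py 0.4545 -0.368 0.086 -0.045
```

```text
-0.56 [0.1, 0.1, 0.09, 0, 0.02, 0.21, 0.22, 0.19, 0.21]
-0.53 [0, 0, 0.07, 0.11, 0.1, 0.17, 0.18, 0.22, 0.23]
-0.5 [0.05, 0.04, 0.11, 0.11, 0.11, 0.08, 0.04, 0.22, 0.24]
-0.47 [0.05, 0.05, 0, 0.11, 0.1, 0.08, 0.08, 0.19, 0.21]
-0.44 [0, 0, 0, 0, 0, 0, 0, 0.26, 0.27]
-0.41 [0, 0.06, 0.06, 0.06, 0, 0, 0, 0.26, 0.27]
-0.38 [0, 0.06, 0.06, 0.13, 0, 0, 0, 0.26, 0.27]
-0.35 [0, 0.06, 0.06, 0.06, 0, 0, 0, 0.26, 0.27]
now [ 0.4387 -0.3495  0.2502] a 0.004 rows 9
[[-0.1,0.09,0.91,0.0,0.0,0.007],[-0.11,0.09,0.91,0.0,0.0,0.007],[-0.1,0.09,0.92,0.0,0.0,0.007],[-0.1,0.09,0.91,0.0,0.0,0.007],[-0.1,0.09,0.91,0.0,0.0,0.007],[-0.11,0.09,0.91,0.0,-0.001,0.007],[-0.1,0.09,0.91,-0.001,0.0,0.006],[-0.1,0.09,0.91,0.0,0.0,0.007],[-0.09,0.09,0.92,0.0,0.0,0.007]]
```

```bash
python3 -m crank '[[-0.92,0.8,0.5,0,0,0.06],[0,0,0.9,0,0,0],[0,0,0.9,0,0,0],[0,0,0.9,0,0,0],[0,0,0.9,0,0,0],[0,0,0.9,0,0,0],[0,0,0.9,0,0,0],[0,0,0.9,0,0,0],[0,0,0.9,0,0,0],[0,0,0.5,0,0,0],[0,0,0,0,0,0],[0,0,0,0,0,0]]' 0.5
python3 - <<'E'
from h import *
f=grab('wrist');cv2.imwrite('pics/w3.png',f['image'][...,::-1]);o=status.get_obs();print(o['tcp_pos'],o['orientation'],o['contact_force'])
E
```

```text
clock: 6.5
tcp_pos: [0.4552, -0.368, 0.087]
orientation: [2.268, 2.173, 0.0]
contact_force: [0.7, 0.1, 0.6]
grip_width: 0.0427
gripper_force: 0.0
[ 0.45534209 -0.36834595  0.08731089] [2.26793172e+00 2.17230173e+00 7.14705249e-04] [-0.47005058  0.43728652 -0.82059491]
```

View pics/w3.png

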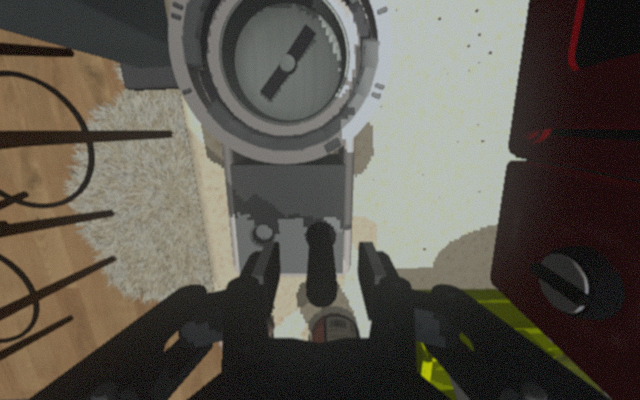

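The pick stands centred between the fingers: its handle runs from (320,235) to (321,298) and the fingertips are at about (265,255) and (372,255). Closing.

```bash
python3 -m crank '[[0,0,0,0,0,0],[0,0,0,0,0,0],[0,0,0,0,0,0],[0,0,0,0,0,0],[0,0,0,0,0,0]]' 0 50
python3 -m crank '[[0,0,-0.5,0,0,0],[0,0,-1,0,0,0],[0,0,-1,0,0,0],[0,0,-0.75,0,0,0],[0,0,0,0,0,0]]'
python3 - <<'E'
from h import *
f=grab('wrist');cv2.imwrite('pics/w4.png',f['image'][...,::-1]);o=status.get_obs();print(o['tcp_pos'],o['orientation'],o['contact_force'],o['gripper_force'])
W=world(f); H=R.from_rotvec(o['orientation']).as_matrix()
p=(W.reshape(-1,3)-o['tcp_pos'])@H   # tool frame
c=(np.abs(p[:,1])<.012)&(np.abs(p[:,0])<.02)
for lo,hi in((-.04,-.03),(-.02,-.005),(-.005,.01),(.01,.022),(.022,.03),(.03,.04),(.04,.06),(.06,.07)):
    q=p[c&(p[:,2]>lo)&(p[:,2]<hi)]
    if len(q): print(lo,len(q),q.min(0).round(4),q.max(0).round(4))
E
```

```text
clock: 7.05
tcp_pos: [0.4551, -0.3684, 0.087]
orientation: [2.269, 2.172, 0.001]
contact_force: [0.0, 0.1, 6.3]
grip_width: 0.0129
gripper_force: 48.9
clock: 7.55
tcp_pos: [0.4557, -0.3691, 0.1536]
orientation: [2.267, 2.17, 0.002]
contact_force: [0.2, 0.8, 0.3]
grip_width: 0.0127
gripper_force: 49.0
[ 0.45521626 -0.36841518  0.15229715] [2.26772600e+00 2.17177171e+00 1.12344726e-03] [ 0.19610267 -0.20161299 -1.08716382] 48.96363437175751
-0.04 1607 [-0.0121 -0.012  -0.04  ] [ 0.0111  0.0119 -0.03  ]
-0.02 596 [ 0.0013 -0.012  -0.02  ] [ 0.0107  0.0119 -0.0052]
-0.005 259 [ 0.0007 -0.0078 -0.0049] [0.0066 0.0057 0.01  ]
0.01 158 [-0.0014 -0.0082  0.01  ] [0.0082 0.007  0.022 ]
0.022 256 [-0.0032 -0.0103  0.022 ] [0.009  0.009  0.0271]
0.04 40 [-0.0004 -0.0028  0.0426] [0.0031 0.0017 0.0599]
0.06 20 [-0.0004 -0.0029  0.0604] [0.0019 0.0017 0.0678]
```

View pics/w4.png

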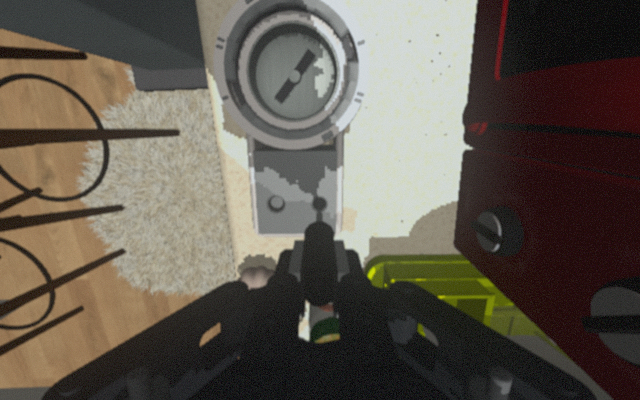

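The pick is held upright and centred in the tool, with the recess visible at (277,203). A check of the recess position, then shift by -38 mm along tool y and push.

```bash
python3 - <<'E'
from h import *
f=load('wrist');w=np.linalg.inv(f['world_to_cam']);F=200/np.tan(np.radians(float(f['fovy']))/2)
def pl(u,v,z):
    dr=w[:3,:3]@np.array([(u-f['cx'])/F,-(v-f['cy'])/F,-1]);o=w[:3,3];return (o+dr*(z-o[2])/dr[2]).round(4)
print(pl(277,204,.058),pl(320,203,.058))
E
python3 -m crank '[[0,-0.95,0,0,0,0],[0,-0.95,0,0,0,0],[0,0,0.6,0,0,0],[0,0,0.6,0,0,0],[0,0,0,0,0,0]]'
```

```text
[ 0.418  -0.3678  0.058 ] [ 0.4558 -0.3686  0.058 ]
clock: 8.1
tcp_pos: [0.4165, -0.3651, 0.125]
orientation: [-2.265, -2.171, 0.001]
contact_force: [0.0, -0.2, 0.2]
grip_width: 0.0128
gripper_force: 49.0
```

```bash
python3 -m crank '[[-0.1,0.05,0.1,0,0,0],[0,0,0.1,0,0,0],[0,0,0,0,0,0]]'
python3 -m crank '[[0,0,0.1,0,0,0],[0,0,0,0,0,0]]'
```

```text
clock: 8.4
tcp_pos: [0.418, -0.3687, 0.1233]
orientation: [2.269, 2.173, -0.0]
contact_force: [-0.4, -0.7, -0.2]
grip_width: 0.0125
gripper_force: 49.0
clock: 8.6
tcp_pos: [0.4181, -0.3688, 0.1217]
orientation: [2.268, 2.172, 0.0]
contact_force: [-0.3, -0.2, 1.9]
grip_width: 0.0129
gripper_force: 49.1
```

Contact, about 1.9 N. Push on.

```bash
python3 -m crank '[[0,0,0.1,0,0,0],[0,0,0.1,0,0,0],[0,0,0,0,0,0]]'
python3 -m crank '[[0,0,0.1,0,0,0],[0,0,0.05,0,0,0],[0,0,0,0,0,0]]'
```

```text
clock: 8.9
tcp_pos: [0.4183, -0.3692, 0.1185]
orientation: [2.268, 2.171, 0.001]
contact_force: [-1.2, 1.7, 10.9]
grip_width: 0.0128
gripper_force: 50.3
clock: 9.2
tcp_pos: [0.4188, -0.3701, 0.1175]
orientation: [2.268, 2.17, 0.003]
contact_force: [-4.3, 4.2, 28.8]
grip_width: 0.0129
gripper_force: 52.3
```

Fully in. Retract straight up and measure.

```bash
python3 -m crank '[[0,0,-0.35,0,0,0],[0,0,-0.5,0,0,0],[0,0,-0.6,0,0,0],[0,0,0,0,0,0],[0,0,0,0,0,0]]'
python3 - <<'E'
from h import *
f=grab('wrist');o=status.get_obs();print(o['tcp_pos'],o['orientation'],o['contact_force'])
W=world(f); H=R.from_rotvec(o['orientation']).as_matrix()
p=(W.reshape(-1,3)-o['tcp_pos'])@H
c=(np.abs(p[:,1])<.012)&(np.abs(p[:,0])<.02)
for lo,hi in((-.005,.01),(.01,.022),(.022,.03),(.04,.06),(.06,.07)):
    q=p[c&(p[:,2]>lo)&(p[:,2]<hi)]
    if len(q): print(lo,len(q),q.min(0).round(4),q.max(0).round(4))
E
python3 go.py .4553 -.3684 .145 -.045 .02
```

```text
clock: 9.7
tcp_pos: [0.4178, -0.3684, 0.1436]
orientation: [2.269, 2.173, 0.0]
contact_force: [0.4, 1.1, -0.2]
grip_width: 0.0126
gripper_force: 49.1
[ 0.41759274 -0.36827474  0.14321734] [-2.26847918e+00 -2.17267973e+00 -3.68725898e-05] [-0.19465179 -0.59244737  0.06051534]
-0.005 247 [ 0.0017 -0.0079 -0.0049] [0.0071 0.0054 0.01  ]
0.01 152 [ 0.001  -0.0081  0.01  ] [0.0074 0.0056 0.022 ]
0.022 283 [-0.0025 -0.0106  0.0222] [0.0098 0.0087 0.0281]
0.04 37 [-0.0001 -0.0032  0.0428] [0.0039 0.0014 0.0598]
0.06 22 [ 0.0009 -0.0032  0.0601] [0.0024 0.0007 0.0693]
now [ 0.4176 -0.3683  0.1432] a -0.043 rows 2
[[0.04,0.94,-0.04,0.0,0.0,0.001],[0.04,0.94,-0.05,0.0,0.0,0.001]]
```

```bash
python3 -m crank '[[0.04,0.94,-0.04,0,0,0],[0.04,0.94,0,0,0,0],[0,0,0,0,0,0],[0,0,0,0,0,0]]'
python3 -m crank '[[0,0,0.5,0,0,0],[0,0,0.5,0,0,0],[0,0,0,0,0,0]]'
```

```text
clock: 10.15
tcp_pos: [0.4548, -0.3683, 0.1436]
orientation: [-2.268, -2.172, 0.001]
contact_force: [0.1, -0.6, 0.4]
grip_width: 0.0127
gripper_force: 49.1
clock: 10.45
tcp_pos: [0.4537, -0.3678, 0.1223]
orientation: [-2.267, -2.17, 0.001]
contact_force: [-0.1, 0.2, -0.2]
grip_width: 0.0127
gripper_force: 49.1
```

```bash
python3 -m crank '[[0,0,0.5,0,0,0],[0,0,0.5,0,0,0],[0,0,0.4,0,0,0],[0,0,0,0,0,0]]'

```

```text
clock: 10.85
tcp_pos: [0.4546, -0.368, 0.0948]
orientation: [-2.267, -2.171, 0.001]
contact_force: [-0.6, 0.2, -0.7]
grip_width: 0.0128
gripper_force: 49.1
```

```bash
python3 -m crank '[[0,0,0.2,0,0,0],[0,0,0.1,0,0,0],[0,0,0,0,0,0]]'

```

```text
clock: 11.15
tcp_pos: [0.4553, -0.3686, 0.0902]
orientation: [-2.269, -2.173, -0.0]
contact_force: [0.4, -0.2, -0.8]
grip_width: 0.0129
gripper_force: 49.1
```

```bash
python3 -m crank '[[0,0,0.1,0,0,0],[0,0,0,0,0,0],[0,0,0,0,0,0]]'
python3 -m crank '[[0,0,0,0,0,0],[0,0,0,0,0,0],[0,0,0,0,0,0],[0,0,0,0,0,0],[0,0,0,0,0,0],[0,0,0,0,0,0]]' 0.5
python3 -m crank '[[0,0,-1,0,0,0],[0,0,-1,0,0,0],[0,0,-1,0,0,0],[0,0,-1,0,0,0],[0,0,-1,0,0,0],[0,0,-1,0,0,0]]' 1
python3 - <<'E'
from h import *
f=grab('wrist');cv2.imwrite('pics/w5.png',f['image'][...,::-1]);W=world(f).reshape(-1,3)
for lo,hi in((.065,.09),(.09,.11),(.118,.13)):
    q=W[(abs(W[:,0]-.455)<.02)&(abs(W[:,1]+.368)<.02)&(W[:,2]>lo)&(W[:,2]<hi)]
    if len(q):print(len(q),q.min(0).round(4),q.max(0).round(4))
E
python3 go.py 0.44 0.05 0.24 -1.06 .02
```

```text
clock: 11.45
tcp_pos: [0.4554, -0.3687, 0.0884]
orientation: [2.269, 2.173, 0.0]
contact_force: [0.8, -0.7, -0.1]
grip_width: 0.0129
gripper_force: 49.1
clock: 12.05
tcp_pos: [0.4553, -0.3686, 0.0883]
orientation: [-2.269, -2.173, -0.0]
contact_force: [-1.1, 0.9, -0.2]
grip_width: 0.0425
gripper_force: 0.0
clock: 12.65
tcp_pos: [0.4552, -0.3686, 0.2091]
orientation: [-2.269, -2.173, -0.0]
contact_force: [-0.1, 0.5, -0.2]
grip_width: 0.0856
gripper_force: 0.0
79 [ 0.4472 -0.3678  0.065 ] [ 0.4609 -0.3613  0.0898]
75 [ 0.447  -0.3674  0.0902] [ 0.4608 -0.3614  0.1099]
221 [ 0.4472 -0.3746  0.118 ] [ 0.461  -0.3618  0.1266]
now [ 0.4564 -0.37    0.2123] a -0.044 rows 22
[[0.95,-0.08,-0.07,0.0,0.0,0.059],[0.95,-0.12,-0.06,0.001,0.0,0.059],[0.94,-0.17,-0.07,0.0,0.0,0.058],[0.93,-0.21,-0.06,0.0,0.0,0.059],[0.92,-0.25,-0.07,0.0,0.0,0.059],[0.91,-0.3,-0.06,0.001,0.0,0.059],[0.9,-0.33,-0.07,0.0,0.0,0.059],[0.87,-0.38,-0.06,0.0,0.0,0.058],[0.86,-0.42,-0.07,0.001,0.0,0.059],[0.84,-0.45,-0.06,0.0,0.0,0.059],[0.82,-0.5,-0.07,0.0,0.0,0.059],[0.79,-0.53,-0.06,0.0,0.0,0.059]]
[[0.77,-0.57,-0.07,0.001,0.0,0.058],[0.74,-0.6,-0.06,0.0,0.0,0.059],[0.71,-0.64,-0.06,0.0,0.0,0.059],[0.68,-0.67,-0.07,0.0,0.0,0.059],[0.65,-0.7,-0.06,0.001,0.0,0.059],[0.62,-0.73,-0.07,0.0,0.0,0.058],[0.58,-0.75,-0.06,0.0,0.0,0.059],[0.55,-0.79,-0.06,0.001,0.0,0.059],[0.51,-0.8,-0.07,0.0,0.0,0.059],[0.47,-0.83,-0.06,0.0,0.0,0.059]]
```

The pick is parked again, upright with its top at 125 mm. Now to the lid, with tool y at -1.06 (across the bar).

```bash
python3 -m crank '[[1,-0.08,-0.07,0,0,0.059],[1,-0.12,-0.07,0,0,0.059],[1,-0.17,-0.07,0,0,0.059],[1,-0.21,-0.07,0,0,0.059],[1,-0.25,-0.07,0,0,0.059],[1,-0.3,-0.07,0,0,0.059],[1,-0.35,-0.07,0,0,0.059],[1,-0.4,-0.07,0,0,0.059],[0.98,-0.46,-0.07,0,0,0.059],[0.96,-0.5,-0.07,0,0,0.059],[0.93,-0.55,-0.07,0,0,0.059],[0.91,-0.6,-0.07,0,0,0.059]]'
python3 -m crank '[[0.88,-0.65,-0.07,0,0,0.059],[0.85,-0.7,-0.07,0,0,0.059],[0.82,-0.73,-0.07,0,0,0.059],[0.79,-0.76,-0.07,0,0,0.059],[0.76,-0.8,-0.07,0,0,0.059],[0.72,-0.83,-0.07,0,0,0.059],[0.68,-0.86,-0.07,0,0,0.059],[0.64,-0.9,-0.07,0,0,0.059],[0.6,-0.92,-0.07,0,0,0.059],[0.55,-0.95,-0.07,0,0,0.059],[0.5,-0.95,0,0,0,0],[0.5,-0.95,0,0,0,0]]'
python3 go.py 0.44 0.11 0.22 -1.06 .02
```

```text
clock: 13.9
tcp_pos: [0.4492, -0.116, 0.2249]
orientation: [-2.78, -1.463, -0.0]
contact_force: [0.9, 0.4, 1.1]
grip_width: 0.0853
gripper_force: 0.0
clock: 15.1
tcp_pos: [0.4416, 0.1466, 0.239]
orientation: [-3.041, -0.789, -0.0]
contact_force: [-0.3, -0.1, -0.0]
grip_width: 0.085
gripper_force: 0.0
now [0.4416 0.1466 0.239 ] a -1.063 rows 2
[[-0.48,0.78,0.47,0.0,0.0,-0.002],[-0.48,0.78,0.48,0.0,0.0,-0.002]]
```

```bash
python3 -m crank '[[-0.48,0.78,0.47,0,0,0],[-0.48,0.78,0.47,0,0,0],[0,0,0,0,0,0],[0,0,0,0,0,0],[0,0,0,0,0,0]]'
python3 - <<'E'
from h import *
f=grab('wrist');W=world(f).reshape(-1,3);cv2.imwrite('pics/w6.png',f['image'][...,::-1])
o=status.get_obs();print(o['tcp_pos'])
p=W[(abs(W[:,0]-.469)<.05)&(abs(W[:,1]-.132)<.05)]
for zl,zh in((.025,.045),(.056,.075)):
    l=p[(p[:,2]>zl)&(p[:,2]<zh)]; h=cv2.convexHull(l[:,:2].astype(np.float32)); print(len(l),np.median(l[:,2]),cv2.minEnclosingCircle(h),cv2.minAreaRect(h))
E
```

```text
clock: 15.6
tcp_pos: [0.4405, 0.1099, 0.2206]
orientation: [-3.04, -0.79, -0.001]
contact_force: [-0.1, -0.4, -0.7]
grip_width: 0.0855
gripper_force: 0.0
[0.44050289 0.11000199 0.22062715]
3388 0.036833946762139524 ((0.4678516387939453, 0.13140657544136047), 0.04266175255179405) ((0.4681016206741333, 0.1315557211637497), (0.08432444930076599, 0.08446736633777618), 43.237396240234375)
911 0.06551197372208317 ((0.46788448095321655, 0.13166598975658417), 0.03224189579486847) ((0.4677876830101013, 0.1318390816450119), (0.06391346454620361, 0.015988396480679512), 29.2246036529541)
```

View pics/w6.png

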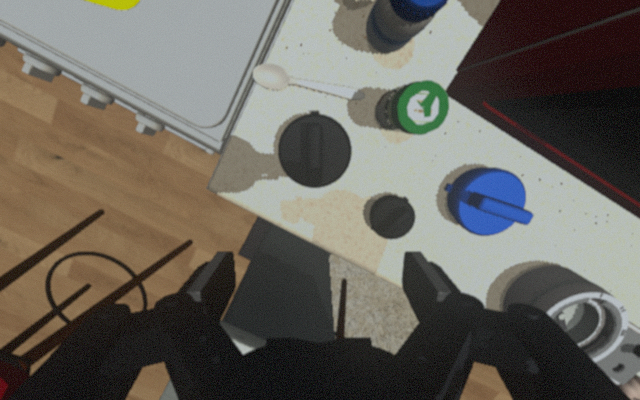

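The wrist view shows the lid at (315,150) with its bar across the finger line. Lid centre is (0.468,0.1317) and the bar is at 0.51 rad. Descending to it.

```bash
python3 go.py 0.4678 0.1317 0.0405 -1.061 .02 | head -2

```

```text
now [0.4405 0.11   0.2206] a -1.062 rows 10
[[0.17,-0.03,0.9,0.0,0.0,0.0],[0.17,-0.03,0.9,0.0,0.0,0.0],[0.17,-0.02,0.9,0.0,0.0,0.0],[0.18,-0.03,0.9,0.0,0.0,0.0],[0.17,-0.03,0.9,0.0,-0.001,-0.001],[0.17,-0.03,0.9,0.0,0.0,0.0],[0.17,-0.03,0.91,0.0,0.0,0.0],[0.17,-0.02,0.9,0.0,0.0,0.0],[0.17,-0.03,0.9,0.0,0.0,0.0],[0.18,-0.03,0.9,0.0,0.0,0.0]]
```

```bash
python3 -m crank '[[0.87,-0.15,0.9,0,0,0],[0.86,-0.12,0.9,0,0,0],[0,0,0.9,0,0,0],[0,0,0.9,0,0,0],[0,0,0.9,0,0,0],[0,0,0.9,0,0,0],[0,0,0.9,0,0,0],[0,0,0.9,0,0,0],[0,0,0.9,0,0,0],[0,0,0.7,0,0,0],[0,0,0.2,0,0,0],[0,0,0,0,0,0]]' 0.5
python3 -m crank '[[0,0,0,0,0,0],[0,0,0,0,0,0]]'
```

```text
clock: 16.85
tcp_pos: [0.4677, 0.1308, 0.04]
orientation: [3.041, 0.79, -0.001]
contact_force: [-0.8, -0.5, 0.1]
grip_width: 0.0429
gripper_force: 0.0
clock: 17.05
tcp_pos: [0.4684, 0.1309, 0.041]
orientation: [-3.04, -0.789, -0.002]
contact_force: [-0.1, 0.0, 0.4]
grip_width: 0.0427
gripper_force: 0.0
```

```bash
python3 -m crank '[[0,0,0,0,0,0],[0,0,0,0,0,0],[0,0,0,0,0,0],[0,0,0,0,0,0],[0,0,0,0,0,0]]' 0 80
python3 -m crank '[[0,0,-0.5,0,0,0],[0,0,-1,0,0,0],[0,0,-1,0,0,0],[0,0,-1,0,0,0],[0,0,-1,0,0,0],[0,0,-1,0,0,0],[0,0,-0.5,0,0,0],[0,0,0,0,0,0],[0,0,0,0,0,0]]'
python3 - <<'E'
from h import *
f=grab('wrist');o=status.get_obs();W=world(f);print(o['tcp_pos'],o['orientation'],o['contact_force'])
H=R.from_rotvec(o['orientation']).as_matrix();p=(W.reshape(-1,3)-o['tcp_pos'])@H
q=p[(abs(p[:,0])<.06)&(abs(p[:,1])<.05)&(p[:,2]>-.003)&(p[:,2]<.012)]
h=cv2.convexHull(q[:,:2].astype(np.float32));print(len(q),np.median(q[:,2]),cv2.minEnclosingCircle(h))
q=q[q[:,0]>.02];A=np.c_[q[:,:2],np.ones(len(q))];print('plane',np.linalg.lstsq(A,q[:,2],rcond=None)[0],q.max(0),q.min(0))
b=p[(p[:,0]>.012)&(abs(p[:,1])<.02)&(p[:,0]<.06)&(p[:,2]>-.03)&(p[:,2]<-.012)];print('bar',b.min(0),b.max(0),np.polyfit(b[:,0],b[:,1],1),cv2.minAreaRect(b[:,:2].astype(np.float32)))
E
python3 go.py 0.44 -0.261 0.18 -1.265 .02
```

```text
clock: 17.55
tcp_pos: [0.4682, 0.131, 0.0409]
orientation: [-3.04, -0.789, -0.001]
contact_force: [-1.1, -0.4, 6.4]
grip_width: 0.0143
gripper_force: 78.6
clock: 18.45
tcp_pos: [0.4673, 0.1308, 0.1599]
orientation: [-3.04, -0.79, 0.001]
contact_force: [0.5, 0.3, -1.5]
grip_width: 0.0143
gripper_force: 78.1
[0.4671084  0.1306292  0.15957307] [ 3.04057978e+00  7.89615934e-01 -2.05980570e-03] [ 0.85223178 -0.5872218  -1.37978569]
8537 0.0037644875644666878 ((0.0003752241609618068, -0.000773924111854285), 0.04285530000925064)
plane [1.08345713e-01 2.62960477e-06 1.03364915e-03] [0.04312711 0.03681106 0.01198605] [ 0.02000236 -0.03793737 -0.00299827]
bar [ 0.0120242  -0.00892022 -0.02692397] [ 0.03276675  0.00784803 -0.01219   ] [ 0.00239354 -0.00056075] ((0.022386379539966583, -0.0005231350660324097), (0.020763885229825974, 0.016699407249689102), 0.3881196081638336)
now [0.4671 0.1306 0.1596] a -1.063 rows 20
[[-0.54,0.82,-0.05,0.0,0.0,0.013],[-0.52,0.83,-0.05,0.0,0.0,0.013],[-0.52,0.83,-0.05,0.0,0.0,0.013],[-0.51,0.84,-0.05,0.0,0.0,0.013],[-0.5,0.85,-0.05,0.0,0.0,0.012],[-0.5,0.84,-0.05,0.0,0.001,0.013],[-0.48,0.86,-0.05,0.0,0.0,0.013],[-0.48,0.85,-0.05,0.0,0.0,0.013],[-0.47,0.87,-0.06,0.0,0.0,0.013],[-0.45,0.87,-0.05,0.0,0.0,0.013],[-0.45,0.87,-0.05,0.0,0.0,0.013],[-0.44,0.87,-0.05,0.0,0.0,0.013]]
[[-0.44,0.89,-0.05,0.0,0.0,0.012],[-0.42,0.88,-0.05,0.0,0.0,0.013],[-0.41,0.89,-0.05,0.0,0.0,0.013],[-0.41,0.9,-0.05,0.0,0.0,0.013],[-0.4,0.89,-0.05,0.0,0.0,0.013],[-0.38,0.9,-0.05,0.0,0.001,0.013],[-0.38,0.91,-0.06,0.0,0.0,0.013],[-0.37,0.91,-0.05,0.0,0.0,0.013]]
```

The lid is held level and centred. Carrying it over the tower at (0.440,-0.2626), with the bar at 0.305.

```bash
python3 -m crank '[[-0.3,0.5,0,0,0,0],[-0.53,0.82,0,0,0,0],[-0.53,0.82,0,0,0,0],[-0.53,0.82,0,0,0,0.017],[-0.52,0.83,0,0,0,0.017],[-0.51,0.83,0,0,0,0.017],[-0.5,0.84,0,0,0,0.017],[-0.49,0.85,0,0,0,0.017],[-0.48,0.85,0,0,0,0.017],[-0.48,0.86,0,0,0,0.017],[-0.47,0.86,0,0,0,0.017],[-0.45,0.87,0,0,0,0.017]]'
python3 -m crank '[[-0.44,0.87,0,0,0,0.017],[-0.43,0.88,0,0,0,0.017],[-0.42,0.88,0,0,0,0.017],[-0.41,0.89,0,0,0,0.017],[-0.4,0.89,0,0,0,0.017],[-0.39,0.9,0,0,0,0.017],[-0.37,0.9,0,0,0,0],[-0.37,0.8,0,0,0,0],[0,0,0,0,0,0],[0,0,0,0,0,0]]'
python3 go.py 0.4398 -0.2626 0.15 -1.266 .02
```

```text
clock: 19.7
tcp_pos: [0.4514, -0.0974, 0.1601]
orientation: [3.083, 0.603, -0.001]
contact_force: [-0.5, -0.0, -1.4]
grip_width: 0.0144
gripper_force: 78.0
clock: 20.7
tcp_pos: [0.4377, -0.2498, 0.16]
orientation: [-3.104, -0.478, 0.001]
contact_force: [-0.3, -0.3, -1.1]
grip_width: 0.0145
gripper_force: 78.2
now [ 0.4377 -0.2498  0.16  ] a -1.265 rows 1
[[-0.09,0.64,0.5,-0.001,0.001,0.001]]
```

```bash
python3 -m crank '[[-0.09,0.64,0.5,0,0,0],[0,0,0.7,0,0,0],[0,0,0.5,0,0,0],[0,0,0,0,0,0],[0,0,0,0,0,0]]'
python3 - <<'E'
from h import *
o=status.get_obs();print(o['tcp_pos'],o['contact_force'])
for n in('top','wrist'):
    f=grab(n);W=world(f).reshape(-1,3);p=W[(abs(W[:,0]-.44)<.07)&(abs(W[:,1]+.262)<.07)]
    for zl,zh in((.062,.075),(.108,.125),(.136,.16)):
        l=p[(p[:,2]>zl)&(p[:,2]<zh)]
        if len(l)>20: h=cv2.convexHull(l[:,:2].astype(np.float32)); print(n,zl,len(l),np.median(l[:,2]),cv2.minEnclosingCircle(h))
E
```

```text
clock: 21.2
tcp_pos: [0.4403, -0.2615, 0.1259]
orientation: [-3.104, -0.482, 0.002]
contact_force: [0.1, 0.4, -2.0]
grip_width: 0.0144
gripper_force: 78.3
[ 0.4402963  -0.26147103  0.12591973] [ 0.07748898  0.43333832 -2.02678368]
wrist 0.062 4117 0.07092726620414072 ((0.44033485651016235, -0.26260411739349365), 0.05694175884127617)
wrist 0.108 8652 0.12214847814780842 ((0.44074368476867676, -0.2615092694759369), 0.042768362909555435)
wrist 0.136 5268 0.1508893247961859 ((0.44148963689804077, -0.2618602216243744), 0.03208628669381142)
```

The wrist view shows the lid and tower axes about 1 mm apart. Correct that and lower.

```bash
python3 -m crank '[[-0.03,0.05,0.3,0,0,0],[0,0,0.3,0,0,0],[0,0,0,0,0,0],[0,0,0,0,0,0]]'
python3 -m crank '[[0,0,0.15,0,0,0],[0,0,0.15,0,0,0],[0,0,0,0,0,0]]'
```

```text
clock: 21.7
tcp_pos: [0.4401, -0.2633, 0.1141]
orientation: [-3.104, -0.481, 0.001]
contact_force: [0.6, 0.0, -2.3]
grip_width: 0.0143
gripper_force: 78.3
clock: 22.0
tcp_pos: [0.4401, -0.2632, 0.1079]
orientation: [-3.104, -0.481, 0.001]
contact_force: [0.5, 0.7, -1.2]
grip_width: 0.0145
gripper_force: 78.3
```

```bash
python3 -m crank '[[0,0,0.1,0,0,0],[0,0,0.1,0,0,0],[0,0,0,0,0,0]]'
python3 -m crank '[[0,0,0.1,0,0,0],[0,0,0.1,0,0,0],[0,0,0,0,0,0]]'
```

```text
clock: 22.3
tcp_pos: [0.4402, -0.2632, 0.104]
orientation: [-3.104, -0.481, 0.001]
contact_force: [0.4, 0.3, -2.2]
grip_width: 0.0144
gripper_force: 78.3
clock: 22.6
tcp_pos: [0.4401, -0.2632, 0.1]
orientation: [-3.104, -0.481, 0.001]
contact_force: [0.6, 0.1, -1.2]
grip_width: 0.0142
gripper_force: 78.3
```

```bash
python3 -m crank '[[0,0,0.1,0,0,0],[0,0,0.05,0,0,0],[0,0,0,0,0,0]]'
python3 -m crank '[[0,0,0.05,0,0,0],[0,0,0,0,0,0]]'
```

```text
clock: 22.9
tcp_pos: [0.4402, -0.2632, 0.0971]
orientation: [-3.104, -0.481, 0.0]
contact_force: [-0.2, 0.9, -1.2]
grip_width: 0.0144
gripper_force: 78.3
clock: 23.1
tcp_pos: [0.4402, -0.2633, 0.0969]
orientation: [-3.104, -0.481, -0.001]
contact_force: [-1.9, 0.8, 8.9]
grip_width: 0.0142
gripper_force: 79.8
```

The lid is seated, with 9 N downward. Turn clockwise (positive tool z) in stages.

```bash
python3 -m crank '[[0,0,-0.03,0,0,0.1],[0,0,0,0,0,0.1],[0,0,0,0,0,0.1],[0,0,0,0,0,0.1],[0,0,0,0,0,0]]'
python3 -c "
from h import *
o=status.get_obs();print(o['contact_force'],o['moment'],o['tcp_pos'])"
```

```text
clock: 23.6
tcp_pos: [0.4407, -0.263, 0.097]
orientation: [-3.141, 0.01, -0.0]
contact_force: [-0.6, 1.6, 1.2]
grip_width: 0.0143
gripper_force: 78.7
[-0.60298737  1.61126983  1.23615131] [ 0.35517218 -0.13117305  0.02168189] [ 0.44066297 -0.26297627  0.09699379]
```

```bash
python3 -m crank '[[0,0,0,0,0,0.1],[0,0,0,0,0,0.1],[0,0,0,0,0,0.1],[0,0,0,0,0,0.1],[0,0,0,0,0,0.09],[0,0,0,0,0,0],[0,0,0,0,0,0]]'
python3 - <<'E'
from h import *
f=grab('wrist');o=status.get_obs();W=world(f)
print(o['contact_force'],o['moment'],o['tcp_pos'],o['orientation'])
H=R.from_rotvec(o['orientation']).as_matrix();p=(W.reshape(-1,3)-o['tcp_pos'])@H
b=p[(p[:,0]>.013)&(abs(p[:,1])<.02)&(p[:,0]<.06)&(p[:,2]>-.03)&(p[:,2]<-.012)];t=np.polyfit(b[:,0],b[:,1],1);print('bar rel',t,'bar angle',np.arctan2(H[1,0],H[0,0])-np.arctan(t[0]))
W=W.reshape(-1,3);q=W[(abs(W[:,0]-.44)<.06)&(abs(W[:,1]+.262)<.06)]
l=q[(q[:,2]>.085)&(q[:,2]<.1)];print(len(l),np.median(l[:,2]),cv2.minEnclosingCircle(cv2.convexHull(l[:,:2].astype(np.float32))))
l=q[(q[:,2]>.06)&(q[:,2]<.078)];print(len(l),np.median(l[:,2]),cv2.minEnclosingCircle(cv2.convexHull(l[:,:2].astype(np.float32))))
a=cv2.resize(f['image'][60:330,150:490,::-1],None,fx=2.2,fy=2.2,interpolation=cv2.INTER_CUBIC);cv2.imwrite('pics/w7.png',a)
E
```

```text
clock: 24.3
tcp_pos: [0.4407, -0.263, 0.097]
orientation: [-3.082, 0.605, -0.001]
contact_force: [1.2, 2.2, 0.8]
grip_width: 0.0146
gripper_force: 78.7
[1.67369012 1.99797907 1.89066381] [ 0.59355843 -0.30381408  0.14867981] [ 0.44070418 -0.2630616   0.09699056] [-3.08206962e+00  6.06132464e-01 -7.48884399e-04]
bar rel [-0.00447647  0.00080023] bar angle -0.383895508127761
8513 0.0928542163190462 ((0.44081491231918335, -0.2638760805130005), 0.04275047034025192)
6531 0.07097414851071596 ((0.4372882544994354, -0.26793593168258667), 0.06212194263935089)
```

View pics/w7.png

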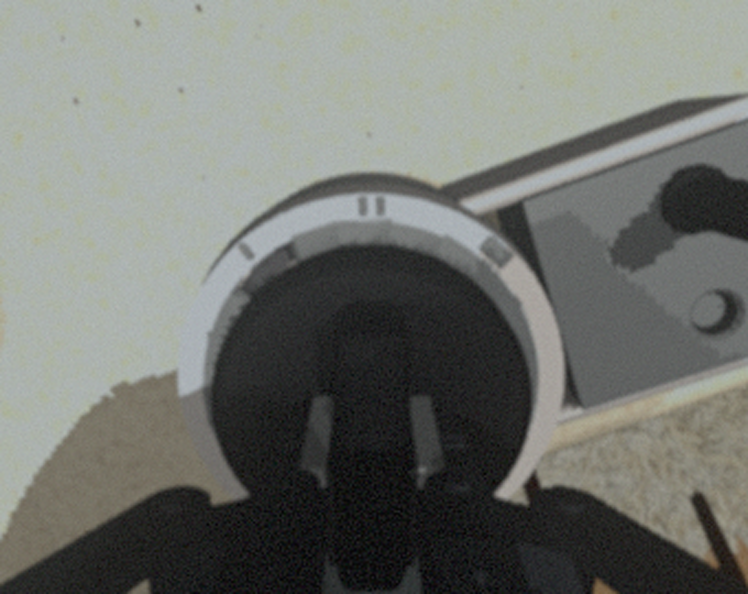

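The picture shows the bar at x≈372 pointing straight at the double rib (371,206), short of the lock block at (496,250). The lid is seated (crown at z = 93 mm) and still gripped at 79 N, and the pick stands in its socket. Handing in.

```bash
python3 -c "
from bench import r,status
print(r.hand_in())"
```

```text
the job is handed in; nothing more can be done
None
```

I pushed the reset button in with the pick, put the pick back in its socket, seated the lid and turned it to the double pulse mark. I handed in at about 24 s with the lid still held there; the hand-in reported no verdict.

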